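# Send the shuttle home and start the welding press

### The arm

A 6-joint arm with a two-finger parallel gripper is mounted at the origin on the work surface. World frame = base frame: x ahead of the robot, y to its left, z up, the work surface at z = 0. Lengths are in mm, angles in rad, forces in N, time in s.
With the tool pointing down it reaches from about 275 to 1000 mm from the base axis. Payload 8.4 kg.
Tool frame: the origin (TCP) lies at the very end of the fingers, on their centre line; the grasp point (between the pads) lies 19 mm behind it; z points along the fingers, x is the direction in which the jaws open and shut, and the axes are right-handed (so a half turn about z gives the same grasp; the last joint's range is limited). The gripper opens to 85 mm and grips with 20 to 120 N. Pads are 22 mm wide; open, the fingers measure 114 mm over their backs; the gripper's body (76 mm by 85 mm) begins 54 mm behind the grasp point. The pads swing forward as they close: fully open they stand 13 mm farther back than shut.
Start: joints at [-1.107, 0.353, 1.633, -0, 1.155, -0.002], TCP at [280.71, -558.417, 231.281] pointing down, gripper open.
Joint ranges: [-2.63, 2.63], [-0.92, 2.1], [0.06, 2.66], [-1.3, 4.44], [0, 2.69], [-3.02, 3.02]. Speed limits (rad/s): [2.22, 2.22, 2.79, 3.14, 3.14, 3.14].

### API

Orientations are given as [roll, pitch, yaw] about the fixed x, y, z axes, in that order (R = Rz(yaw) Ry(pitch) Rx(roll)).
In Python, from rig import sense, grab_frame, calibration, sign_off gives the robot as it stands.
- The arm moves only by the tool servo_tool, never from a script. Its argument "series" is one flat list of numbers, 4 for each row, row after row: the shift along the world's x, y, z in m, then the turn about the world's z in degrees. In form: [x, y, z, yaw, x, y, z, yaw, ...]. A call has 1 to 8 rows; each row shifts and turns the commanded pose from where the row before left it; what a row does not reach is not made up. A row lasts 1/12 s, in which the tool goes at most 41.7 mm and 7.16 degrees, less where a joint would pass 70% of its speed; a pose out of reach is approached as far as the arm can. A call is refused whole if a number of a shift passes 0.0417 or a number of a turn 7.16, either way. A call with a gripper value outside its range is refused whole. "gripper" is the finger opening in m, from 0 to 0.0854, set as the call begins (left out, the last holds). The fingers move at their own pace and stop on an object; "newtons" is the grip in N (left out, the last holds). Time passes only in rows, so rows that do not move let the fingers close. It gives the time, the measured TCP pose, the force and the opening at its end, in the units of the state.
- sense(): the state, without advancing time (a new reading comes with each control period).
- grab_frame(name): name is "side" or "top" or "wrist"; returns the picture (400x640x3 uint8, blue, green, red); there is no depth.
- calibration(name): a dict with "fx", "fy", "cx", "cy" (pixels), "rvec" (rotation vector, rad) and "tvec" (3), from world to camera coordinates, as OpenCV has them. Camera axes: x right, y down, z forward; pixel columns grow to the right and rows downward; lengths in mm; the calibration is good to about 2 mm. A picture is of the moment at which its call begins: read the wrist's pose just before it. calibration takes no time and is no camera call; for the wrist camera it gives the pose at the moment of the call.
- sign_off(): hands the job in, once; it reports no verdict.
The state is a dict: "clock": time; "qpos": joint angles; "qvel": joint speeds; "joint_efforts": joint torques, N m; "eef_pos": TCP position; "tcp_rot": TCP orientation; "contact_force": force on the tool from outside, world axes, zero at the start; "wrist_torque": the same for the moment, N m; "opening": opening from 0.0 (shut) to 1.0 (fully open).
Only numpy, scipy, OpenCV 4.12 (cv2) and the standard library are available. Lean on these libraries where they do the work, as an engineer would, in place of code of your own. Each camera call takes 0.05 s, during which the arm holds its last target. There are 200 camera calls.

### The job

Slide the shuttle with the nested housing all the way home against its end stop by its orange grip, then on the console press the buttons one at a time, fully down and letting each come up again: yellow first, then blue, then green. Do not press the red stop button, press no button before its turn, and leave the bin, carton and spanner where they are.

Things in the scene. Friction and masses are not known exactly. Their poses are not given: they have to be found in the camera images.
- console: grey operator console, 360 mm wide (its y); its face, 170 mm long, slopes 28 degrees towards the robot: low at console -x, high at +x. Origin on the bench under the face centre (100 mm high), x away from the robot at yaw 0. Four buttons in a row at y = -120, -40, 40, 120 mm, colours in any order; cap tops 34 mm off the face, their centres at x = -16 mm, 130 mm above the bench
- visor_edge (a point): middle of the lower front edge of the console's rigid clear visor (blue rim): a level plate 270 to 279 mm above the bench, from here (console x = -15 mm) back to x = +85 mm, full console width, posts at both ends. It keeps a hand or gripper from reaching the buttons from straight above: come tilted 20 to 30 degrees, along the button axis or nearly so
- slide: aluminium slide with two steel rails on the bench, 150 mm wide (x), running along its own +y axis towards the press on the robot's left, with a red end stop. Origin on the bench, mid width; its y axis is the direction in which the shuttle travels home
- shuttle (a joint): dark steel carriage (130 by 160 mm) on the slide, with a white plastic housing in its nest. Value: travel in m along the slide's +y; 0 = fully back, 0.12 = home with its bumper against the end stop. Friction about 2.5 N, no spring: it stays where it is left. Starts between 0 and 0.04
- shuttle_grip (a point): top centre of the carriage's upright orange grip block: 50 mm along the slide's x, 22 mm along its y (the travel direction), 60 mm tall, top 98 mm above the bench. It stands at the carriage's rear (-y) end with 50 mm free ahead of it to the nest (52 mm above the bench) and housing (72 mm); carriage plate top 38 mm above the bench
- yellow_key (a joint): a round palm button on the console's sloping face, cap 54 mm across, yellow. Value: how far it is pressed in along its axis, 0 = up, 0.008 m = fully down; its spring needs 1.4 N to start and about 5 N to go fully down, and it springs back by itself
- yellow_top (a point): centre of the flat top of the yellow button's cap; this point's z axis points out of the face along the button's axis, which leans 28 degrees from vertical towards the robot side (console -x); press opposite to z
- yellow_pin (a joint): white tell-tale pin, 10 mm across, on the black plate just downhill (nearer the robot) of the yellow button. It cannot be reached by itself: the button's cap drives it down over the last part of its stroke. Value 0 = standing 6 mm out of the plate (not yet pressed); about 0.005 m once the button has been pressed fully; it stays down after the button is released
- blue_key (a joint): a round palm button on the console's sloping face, cap 54 mm across, blue. Value: how far it is pressed in along its axis, 0 = up, 0.008 m = fully down; its spring needs 1.4 N to start and about 5 N to go fully down, and it springs back by itself
- blue_top (a point): centre of the flat top of the blue button's cap; this point's z axis points out of the face along the button's axis, which leans 28 degrees from vertical towards the robot side (console -x); press opposite to z
- blue_pin (a joint): white tell-tale pin, 10 mm across, on the black plate just downhill (nearer the robot) of the blue button. It cannot be reached by itself: the button's cap drives it down over the last part of its stroke. Value 0 = standing 6 mm out of the plate (not yet pressed); about 0.005 m once the button has been pressed fully; it stays down after the button is released
- green_key (a joint): a round palm button on the console's sloping face, cap 54 mm across, green. Value: how far it is pressed in along its axis, 0 = up, 0.008 m = fully down; its spring needs 1.4 N to start and about 5 N to go fully down, and it springs back by itself
- green_top (a point): centre of the flat top of the green button's cap; this point's z axis points out of the face along the button's axis, which leans 28 degrees from vertical towards the robot side (console -x); press opposite to z
- green_pin (a joint): white tell-tale pin, 10 mm across, on the black plate just downhill (nearer the robot) of the green button. It cannot be reached by itself: the button's cap drives it down over the last part of its stroke. Value 0 = standing 6 mm out of the plate (not yet pressed); about 0.005 m once the button has been pressed fully; it stays down after the button is released
- stop_key (a joint): a round palm button on the console's sloping face, cap 54 mm across, red, on a yellow plate: the emergency stop, not to be pressed. Value: how far it is pressed in along its axis, 0 = up, 0.008 m = fully down; its spring needs 1.4 N to start and about 5 N to go fully down, and it springs back by itself
- stop_top (a point): centre of the flat top of the red stop button's cap; this point's z axis points out of the face along the button's axis, which leans 28 degrees from vertical towards the robot side (console -x); press opposite to z
- bin: loose blue open plastic bin, 120 by 170 mm, 75 mm high, origin under its centre; a bystander
- carton: loose cardboard box, 100 by 130 mm, 80 mm high, origin under its centre; a bystander
- spanner: loose steel spanner, 180 mm long along its x, lying flat; a bystander

How it is judged (in metres and radians):
On the way, in this order (a step that is already met when the one before it is completed fails the run):
1. the shuttle is fully home against its end stop (within 5 mm) (value of joint shuttle above 0.115 m), for 0.2 s.
2. the yellow button is pressed down (6 of its 8 mm, its pin driven down) with the other buttons up (value of joint yellow_key above 0.006 m and value of joint yellow_pin above 0.003 m and value of joint each of blue_key, green_key, stop_key below 0.003 m), for 0.05 s.
3. the blue button is pressed down (6 of its 8 mm, its pin driven down) with the other buttons up (value of joint blue_key above 0.006 m and value of joint blue_pin above 0.003 m and value of joint each of yellow_key, green_key, stop_key below 0.003 m), for 0.05 s.
4. the green button is pressed down (6 of its 8 mm, its pin driven down) with the other buttons up (value of joint green_key above 0.006 m and value of joint green_pin above 0.003 m and value of joint each of yellow_key, blue_key, stop_key below 0.003 m), for 0.05 s.
At the end, for the whole second after the job is handed in: The shuttle is home (travel over 115 of 120 mm) and still, the yellow, blue and green tell-tale pins are down (over 3 mm), and all four buttons are up again (pressed less than 2 mm) (value of joint shuttle above 0.115 m and value of joint each of yellow_pin, blue_pin, green_pin above 0.003 m and value of joint each of yellow_key, blue_key, green_key, stop_key below 0.002 m and velocity of joint shuttle below 0.01 m/s); the robot touches nothing.
It fails at once if a coloured button pressed in before the shuttle is home (value of joint any of yellow_pin, blue_pin, green_pin above 0.003 m and value of joint shuttle below 0.11 m).
It fails at once if blue pressed before yellow, or green before blue ((value of joint blue_pin above 0.003 m and value of joint yellow_pin below 0.003 m) or (value of joint green_pin above 0.003 m and value of joint blue_pin below 0.003 m)).
It fails at once if the red stop button pressed (over 2.5 mm) (value of joint stop_key above 0.0025 m).
It fails at once if two buttons down at once (each over 4 mm) (value of joint each of yellow_key, blue_key above 0.004 m or value of joint each of yellow_key, green_key above 0.004 m or value of joint each of blue_key, green_key above 0.004 m).
It fails at once if the bin, carton or spanner moved over 30 mm (distance of any of bin, carton, spanner from where it was at the start of the episode above 0.03 m).
It also fails if it takes over 64 s, if anything falls off the work surface, if the arm or the gripper's body presses on something with over 40 N, if the wrist force passes 120 N, or if a joint passes its speed limit or range.

## Working session

There is one attempt and no reset: what is moved stays moved. The work goes in short steps, Python scripts to look and compute and a tool call to move; the robot and the scene stay as the last step left them, time stands still between calls to the robot, and variables do not carry over. Pictures are saved under pics/ and viewed, about 8 in all and at most 12, crops included, and the job is handed in when it is done.

Besides the shell and the picture viewer there is one more tool, called as name(argument=value, ...) on one line, values as JSON. servo_tool: Moves the arm, as the interface text tells. Its arguments: {"type":"object","properties":{"series":{"type":"array"},"gripper":{"type":"number"},"newtons":{"type":"number"}},"required":["series"]}

```bash
mkdir -p pics
cat > h.py <<'E'
import numpy as np,cv2
from rig import sense,grab_frame,calibration,sign_off
def ray(c,uv):
    R,_=cv2.Rodrigues(np.array(c['rvec'],float));t=np.array(c['tvec'],float).ravel()
    d=R.T@np.array([(uv[0]-c['cx'])/c['fx'],(uv[1]-c['cy'])/c['fy'],1.]);return -R.T@t,d
def atz(c,uv,z):
    o,d=ray(c,uv);return o+d*(z-o[2])/d[2]
def proj(c,P):
    K=np.array([[c['fx'],0,c['cx']],[0,c['fy'],c['cy']],[0,0,1.]])
    return cv2.projectPoints(np.array(P,float).reshape(-1,3),np.array(c['rvec'],float),np.array(c['tvec'],float),K,None)[0].reshape(-1,2)
E
python3 - <<'E'
from h import *
for n in('side','top'):
    cv2.imwrite(f'pics/{n}0.png',grab_frame(n));c=calibration(n);print(n,{k:np.round(v,3).tolist() for k,v in c.items()},ray(c,(320,200)))
print(sense())
E
```

```text
side {'fx': 372.733, 'fy': 372.733, 'cx': 316.376, 'cy': 202.815, 'rvec': [0.487, -2.804, 0.999], 'tvec': [540.376, 286.45, 995.035]} (array([360.38150387, 565.16181861, 956.48908008]), array([ 0.21538851, -0.60209712, -0.76892029]))
top {'fx': 467.413, 'fy': 467.413, 'cx': 314.124, 'cy': 199.011, 'rvec': [2.16, -2.175, 0.102], 'tvec': [-24.802, 603.988, 1180.321]} (array([ 483.30713326,  -35.8885454 , 1234.38248376]), array([ 0.097353  , -0.0069882 , -0.99530702]))
{'clock': 0.1, 'qpos': array([-1.10739154e+00,  3.53586271e-01,  1.63405881e+00,  2.62016634e-05,
        1.15518047e+00, -2.39363425e-03]), 'qvel': array([ 1.37733515e-03, -2.05729214e-03, -2.70139870e-03,  3.99400083e-05,
       -1.44627037e-04,  2.22381288e-03]), 'joint_efforts': array([-4.41220764e-04, -6.06356764e+01, -3.42820609e+01, -5.11569411e-06,
        4.03945087e-03,  4.97504152e-05]), 'eef_pos': array([ 280.53306213, -558.03278024,  230.63254285]), 'tcp_rot': array([-3.14156574e+00,  1.23284139e-03, -1.10500848e+00]), 'contact_force': array([ 0.22487023, -0.45176636,  0.48661928]), 'wrist_torque': array([ 0.00594259, -0.00110593,  0.08446643]), 'opening': 1.0002701043442352}
```

View pics/side0.png

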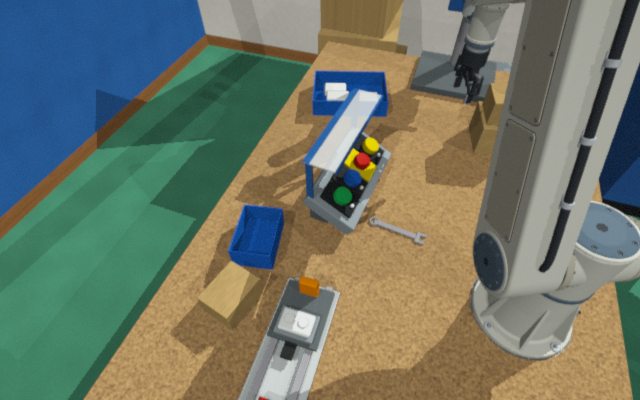

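View pics/top0.png

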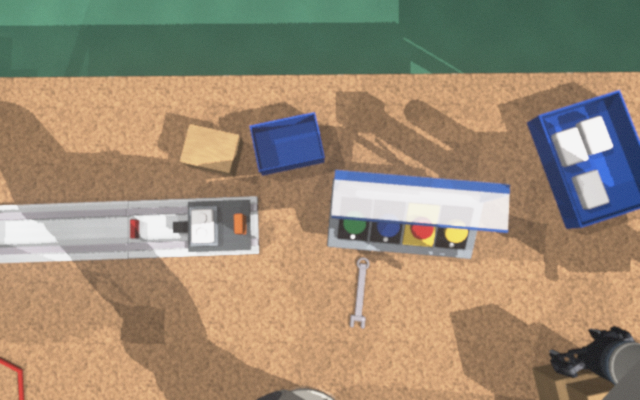

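The side view shows the button order from the robot's right: yellow (371,146), red (361,160), blue (352,179) and green (343,197). The orange grip is at (309,287). In the top view the slide runs to image left (+y), with the grip at (239,222). I'll zoom in to measure these.

Run:
```python
from h import *
s=cv2.imread('pics/side0.png');t=cv2.imread('pics/top0.png')
def crop(im,x,y,w,h,k):
    c=cv2.resize(im[y:y+h,x:x+w],None,fx=k,fy=k,interpolation=cv2.INTER_CUBIC)
    for i in range(0,w,10):
        cv2.line(c,(i*k,0),(i*k,6 if i%50 else 14),(255,0,255),1); 
    for j in range(0,h,10): cv2.line(c,(0,j*k),(6,j*k),(255,0,255),1)
    return c
A=crop(s,300,90,100,150,4)   # 400x600
B=crop(s,270,270,80,75,5)    # 400x375
C=crop(t,320,165,200,112,2)  #400x224
o=np.zeros((600,800,3),np.uint8);o[:,:400]=A;o[:375,400:]=B;o[375:599,400:]=C
cv2.imwrite('pics/z.png',o)
cs,ct=calibration('side'),calibration('top')
print('grip',atz(cs,(309,282),98),atz(ct,(239,218),98))
for n,im,c in(('side',s,cs),('top',t,ct)):
  hsv=cv2.cvtColor(im,cv2.COLOR_BGR2HSV)
  for k,l,h,z in(('orange',(5,170,120),(15,255,255),80),('yellow',(22,190,120),(32,255,255),120),('green',(50,120,50),(75,255,255),120),('blue',(108,150,60),(118,255,255),120),('red',(0,180,100),(4,255,255),120)):
    N,_,st,ce=cv2.connectedComponentsWithStats(cv2.inRange(hsv,l,h))
    for i in range(1,N):
      if 30<st[i,4]<900: print(n,k,st[i],ce[i].round(1),atz(c,ce[i],z).round())
```

```text
grip [536.71472729 157.15236081  98.        ] [551.88406444 153.78723415  98.        ]
side yellow [364 138  15  15 167] [371.1 144.8] [ 515. -371.  120.]
side yellow [345 149  31  32 309] [360.1 165.5] [ 523. -265.  120.]
side green [237  53  11  14  31] [242.  60.] [1165. -708.  120.]
side green [166 185  12   9  32] [171.5 188.7] [1031.   17.  120.]
side green [333 186  19  20 289] [342.  195.6] [ 539. -127.  120.]
side blue [607 100  33  74 732] [627.  138.5] [-282. -683.  120.]
side blue [601 168  24  28 167] [609.8 179.8] [-205. -456.  120.]
side blue [344 170  18  17 172] [351.4 178.1] [ 533. -204.  120.]
side blue [620 183  17   8  37] [628.3 186.6] [-253. -444.  120.]
side red [356 152  15  17 169] [362.4 159.9] [ 523. -292.  120.]
top blue [251 114  62  15 216] [284.3 121.2] [786.  42. 120.]
```

View pics/z.png

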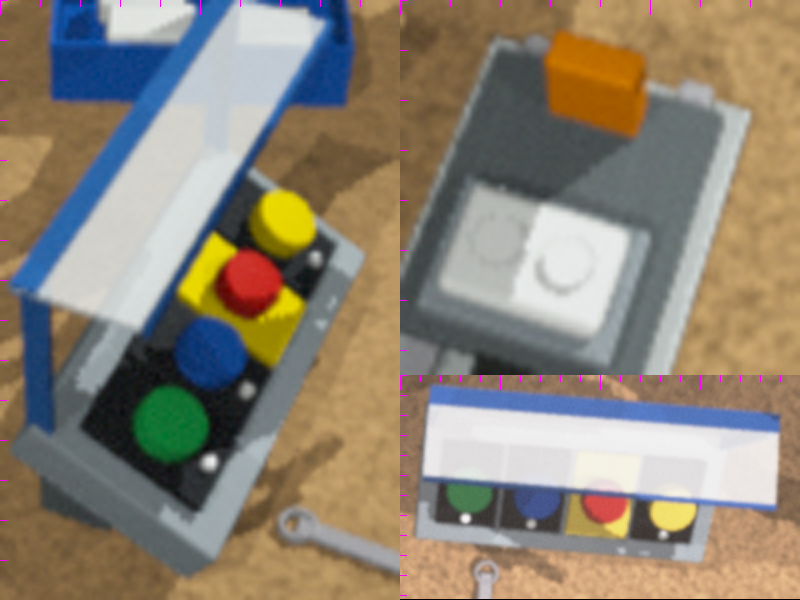

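Run:
```python
from h import *
from scipy.optimize import least_squares
cs,ct=calibration('side'),calibration('top')
def W(p,q):
    c,s=np.cos(p[2]),np.sin(p[2]);q=np.array(q,float)
    return np.c_[p[0]+c*q[:,0]-s*q[:,1],p[1]+s*q[:,0]+c*q[:,1],q[:,2]]
caps=[(-16,y,130) for y in(-120,-40,40,120)]
S=caps+[(-15,180,270),(-15,-180,270)];su=[(370.2,144),(362.5,160),(352.7,178),(342.5,196),(336.5,173.5),(382.5,95.5)]
T=[(-15,180,270),(-15,-180,270)];tu=[(332,217),(508.5,231.5)]
f=lambda p:np.r_[(proj(cs,W(p,S))-su).ravel(),(proj(ct,W(p,T))-tu).ravel()]
r=least_squares(f,[530,-240,0]);print(r.x,'\n',r.fun.reshape(-1,2).round(1));
print('caps ybrg',W(r.x,caps).round(1).tolist());print('caps in top',proj(ct,W(r.x,caps)).round(1).tolist())
for z in (98,):print('grip side',atz(cs,(309.4,281.4),z),'bottom',atz(cs,(270+238/5,270+135/5),38))
t=cv2.imread('pics/top0.png');h=cv2.cvtColor(t,cv2.COLOR_BGR2HSV)
m=cv2.inRange(h[200:250,220:260],(3,150,80),(20,255,255));ys,xs=np.nonzero(m);print('orange top bbox',xs.min()+220,xs.max()+220,ys.min()+200,ys.max()+200)
for u,v in((xs.min()+220,ys.min()+200),(xs.max()+221,ys.max()+201)):print(atz(ct,(u,v),98).round())
print('slide edge pts top',[atz(ct,p,20).round().tolist() for p in((2,208),(257,198),(2,261),(258,253))])
cv2.imwrite('pics/z2.png',cv2.resize(t[180:275,120:270],None,fx=5,fy=5,interpolation=cv2.INTER_CUBIC))
```

```text
[ 5.41049248e+02 -2.47463403e+02 -8.89263278e-02] 
 [[ 0.8 -0.5]
 [-0.  -1. ]
 [ 0.5 -2.3]
 [ 0.7 -2.1]
 [-0.1  0.6]
 [-0.5  1.7]
 [-0.1  0. ]
 [-1.9 -0.2]]
caps ybrg [[514.5, -365.6, 130.0], [521.6, -285.9, 130.0], [528.7, -206.2, 130.0], [535.8, -126.5, 130.0]]
caps in top [[457.0, 231.5], [423.1, 228.7], [389.1, 225.9], [355.3, 223.2]]
grip side [536.34808177 155.24109673  98.        ] bottom [512.31046469 161.82201588  38.        ]
orange top bbox 234 244 214 233
[562. 166.  98.]
[513. 139.  98.]
slide edge pts top [[587.0, 788.0, 20.0], [609.0, 120.0, 20.0], [450.0, 780.0, 20.0], [466.0, 117.0, 20.0]]
```

View pics/z2.png

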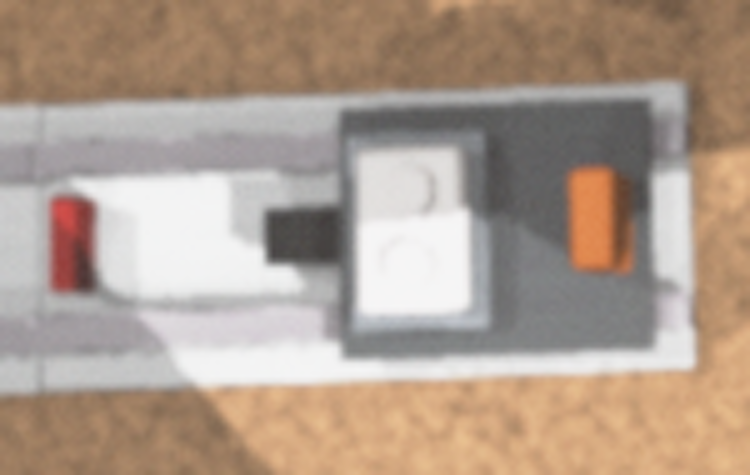

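Only yaw can be commanded, so the tool stays vertical. Fully open, one finger stands 42–57 mm out from the tool axis, beyond the body's ~40 mm. That finger can press a cap while the body stays in front of the visor. I'll do the shuttle first.

servo_tool(series=[0.0108,0.0274,0,2.64,0.0108,0.0274,0,2.64,0.0108,0.0274,0,2.64,0.0108,0.0274,0,2.64,0.0108,0.0274,0,2.64,0.0108,0.0274,0,2.64,0.0108,0.0274,0,2.64,0.0108,0.0274,0,2.64], gripper=0)

```text
clock: 0.77
eef_pos: [367.2, -337.7, 231.0]
tcp_rot: [-3.142, 0.001, -0.734]
contact_force: [1.3, -0.8, -0.1]
opening: -0.001
```

servo_tool(series=[0.0108,0.0274,0,2.64,0.0108,0.0274,0,2.64,0.0108,0.0274,0,2.64,0.0108,0.0274,0,2.64,0.0108,0.0274,0,2.64,0.0108,0.0274,0,2.64,0.0108,0.0274,0,2.64,0.0108,0.0274,0,2.64])

```text
clock: 1.43
eef_pos: [453.6, -118.5, 231.2]
tcp_rot: [3.142, 0.0, -0.365]
contact_force: [0.1, -0.2, 0.3]
opening: 0.002
```

servo_tool(series=[0.0108,0.0274,0,2.64,0.0108,0.0274,0,2.64,0.0108,0.0274,0,2.64,0.0108,0.0274,0,2.64,0.0108,0.0274,0,2.64,0.0108,0.0274,0,2.64,0.0108,0.0274,0,2.64,0.0108,0.0274,0,2.64])

```text
clock: 2.1
eef_pos: [540.0, 100.7, 231.0]
tcp_rot: [3.141, 0.0, 0.003]
contact_force: [0.6, -0.8, -0.6]
opening: 0.002
```

Run:
```python
from h import *
s=sense();print(s['eef_pos'],s['tcp_rot'],s['qpos'].round(2),s['contact_force'],s['clock'])
cw=calibration('wrist');cv2.imwrite('pics/w1.png',grab_frame('wrist'));print(cw)
```

```text
[540.00073684 100.67068648 231.03096783] [3.14146848e+00 4.96035777e-04 3.32850254e-03] [ 0.18  0.24  1.8  -0.    1.11  0.18] [ 0.6166525  -0.78980962 -0.55909197] 2.1
{'fx': 350.2149555142604, 'fy': 350.2149555142604, 'cx': 314.52113135596693, 'cy': 198.3122488985214, 'rvec': array([-2.81326111e+00, -4.56267987e-03,  1.13282104e-03]), 'tvec': array([-539.58006318,   52.12279856,  413.48410181])}
```

View pics/w1.png

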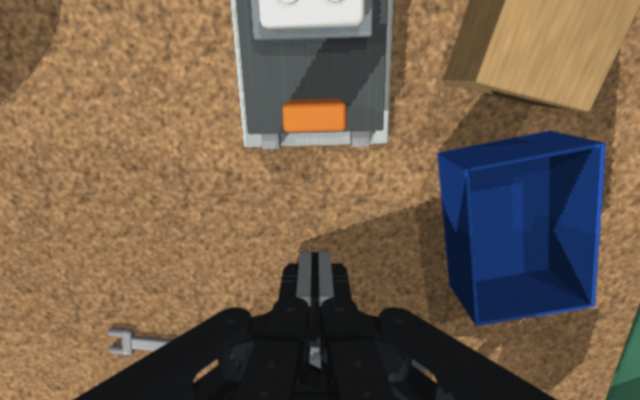

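The wrist view shows the grip straight ahead of the closed fingers, at about pixel (314,116). I'll descend behind it and push in +y.

servo_tool(series=[0,0,-0.034,0,0,0,-0.034,0,0,0,-0.034,0,0,0,-0.034,0,0,0,-0.034,0,0,0,0,0])

```text
clock: 2.65
eef_pos: [535.3, 98.2, 55.5]
tcp_rot: [3.14, 0.01, 0.001]
contact_force: [-1.2, -0.8, 0.1]
opening: -0.0
```

servo_tool(series=[0,0.007,0,0,0,0.007,0,0,0,0.007,0,0,0,0.007,0,0,0,0.007,0,0,0,0.007,0,0,0,0.007,0,0,0,0.007,0,0])

```text
clock: 3.32
eef_pos: [540.1, 155.9, 61.8]
tcp_rot: [3.142, -0.001, 0.001]
contact_force: [-0.0, -3.7, 3.4]
opening: 0.001
```

servo_tool(series=[0,0.007,0,0,0,0.007,0,0,0,0.007,0,0,0,0.007,0,0,0,0.007,0,0,0,0.006,0,0,0,0.005,0,0,0,0.004,0,0])

```text
clock: 3.98
eef_pos: [539.4, 205.7, 61.0]
tcp_rot: [3.141, 0.001, 0.001]
contact_force: [-1.8, -2.3, -0.3]
opening: -0.0
```

servo_tool(series=[0,0.003,0,0,0,0.003,0,0,0,0.003,0,0,0,0.003,0,0,0,0.003,0,0,0,0.003,0,0])

```text
clock: 4.48
eef_pos: [539.9, 223.4, 61.3]
tcp_rot: [-3.142, 0.0, 0.001]
contact_force: [-1.4, -3.3, -0.5]
opening: -0.002
```

servo_tool(series=[0,0.002,0,0,0,0.002,0,0,0,0.002,0,0,0,0.002,0,0,0,0.002,0,0])

```text
clock: 4.9
eef_pos: [539.7, 227.2, 61.4]
tcp_rot: [3.132, 0.002, 0.004]
contact_force: [3.6, -50.3, 12.9]
opening: -0.003
```

The force rose sharply at y=227, so it has hit the stop. I'll back off, lift and look.

servo_tool(series=[0,-0.006,0,0,0,-0.012,0,0,0,-0.02,0,0,0,-0.02,0,0,0,0,0.03,0,0,0,0.04,0,0,0,0.04,0,0,0,0.04,0])

```text
clock: 5.57
eef_pos: [540.2, 175.2, 213.3]
tcp_rot: [-3.141, -0.001, 0.0]
contact_force: [0.8, 0.2, 0.4]
opening: -0.002
```

Run:
```python
from h import *
s=sense();print(s['eef_pos'],s['contact_force'])
t=grab_frame('top');cw=calibration('wrist');w=grab_frame('wrist')
a=cv2.resize(t[185:275,60:220],None,fx=4,fy=4,interpolation=cv2.INTER_CUBIC)
cv2.imwrite('pics/t2.png',a)
```

```text
[540.16925195 175.15797058 213.2675883 ] [0.78712746 0.24817216 0.40554337]
```

View pics/t2.png

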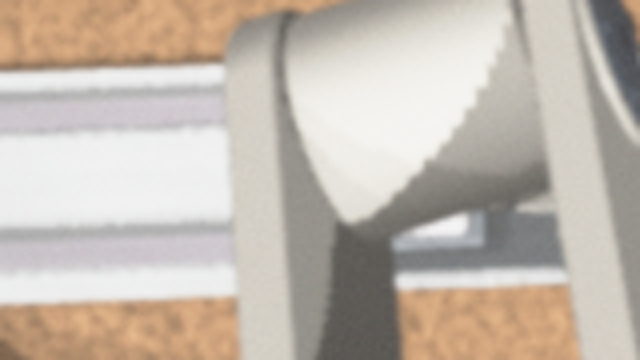

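The arm hides the shuttle, so I'll check it after moving away. Next I go to the front of yellow and stay clear of the visor.

servo_tool(series=[-0.022,-0.03,0,-1.02,-0.022,-0.03,0,-1.02,-0.022,-0.03,0,-1.02,-0.022,-0.03,0,-1.02,-0.022,-0.03,0,-1.02,0,-0.032,0,0,0,-0.032,0,0,0,-0.032,0,0])

```text
clock: 6.33
eef_pos: [430.0, -72.1, 211.7]
tcp_rot: [-3.141, -0.003, -0.088]
contact_force: [1.2, -0.4, 0.7]
opening: 0.001
```

servo_tool(series=[0,-0.032,0,0,0,-0.032,0,0,0,-0.032,0,0,0,-0.032,0,0,0,-0.032,0,0,0,-0.032,0,0,0,-0.032,0,0,0,-0.032,0,0], gripper=0.0854)

```text
clock: 7.0
eef_pos: [430.1, -328.7, 211.3]
tcp_rot: [3.141, -0.002, -0.088]
contact_force: [1.4, -0.9, 0.5]
opening: 1.001
```

servo_tool(series=[0,-0.032,-0.02,0,0,0,-0.03,0,0,0,-0.028,0,0,0,0,0,0,0,0,0,0,0,0,0])

```text
clock: 7.5
eef_pos: [430.7, -359.1, 134.5]
tcp_rot: [3.141, -0.001, -0.088]
contact_force: [1.1, -0.2, 0.5]
opening: 1.002
```

Run:
```python
from h import *
s=sense();print(s['eef_pos'],s['tcp_rot'],s['opening'],s['contact_force'],s['clock'])
t=grab_frame('top');si=grab_frame('side');w=grab_frame('wrist')
cv2.imwrite('pics/w3raw.png',w);cv2.imwrite('pics/t3raw.png',t);cv2.imwrite('pics/s3raw.png',si)
o=np.zeros((600,800,3),np.uint8)
o[:360,:400]=cv2.resize(si[60:240,300:500],None,fx=2,fy=2)
o[360:600,:400]=cv2.resize(t[185:275,60:210],(400,240))
o[:250,400:]=cv2.resize(w,(400,250))
o[250:570,400:]=cv2.resize(t[165:325,320:520],(400,320))
cv2.imwrite('pics/m3.png',o)
```

```text
[ 430.69359106 -359.13894776  134.48221986] [ 3.14086851e+00 -1.42306476e-03 -8.78172633e-02] 1.0017907590643662 [ 1.09843654 -0.20850625  0.49777481] 7.5
```

View pics/m3.png

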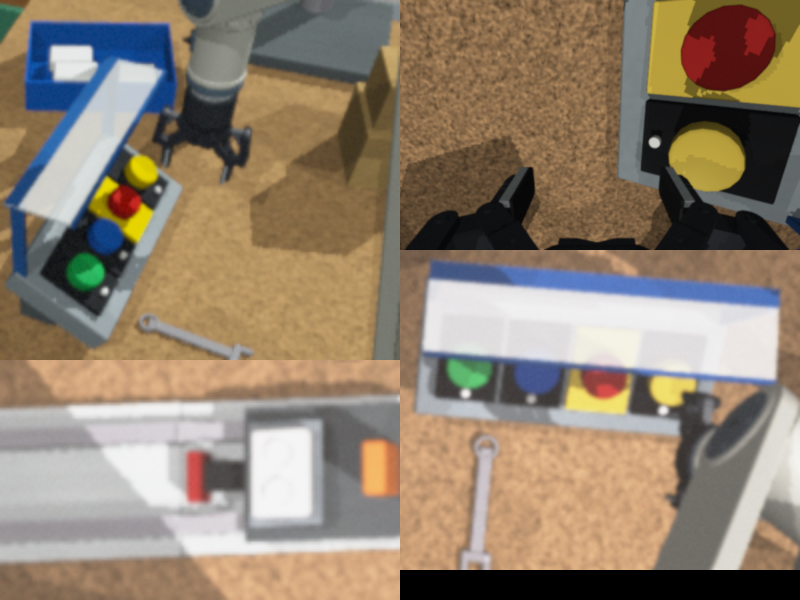

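The shuttle is home, with its bumper against the red stop. I'll refine the yellow and red cap positions from the wrist camera.

Run:
```python
from h import *
c=calibration('wrist');w=cv2.imread('pics/w3raw.png');print(w.shape)
h=cv2.cvtColor(w,cv2.COLOR_BGR2HSV)
for n,uv in(('yellow',(491,250)),('red',(525,75))):print(n,atz(c,uv,130).round(1))
y=cv2.inRange(h[190:320,400:600],(18,90,60),(35,255,255));y[:15]=0
cn=max(cv2.findContours(y,0,1)[0],key=cv2.contourArea);print('ellipse',cv2.fitEllipse(cn),cv2.boundingRect(cn))
print('pred px',proj(c,[[514.5,-365.6,130],[521.6,-285.9,130]]))
print('finger tip right expected', proj(c,[[430.7+50*np.cos(.088),-359.1-50*np.sin(.088),147.5]]))
```

```text
(400, 640, 3)
yellow [ 514.  -359.2  130. ]
red [ 521.7 -281.9  130. ]
ellipse ((92.70140075683594, 62.91544723510742), (102.6277847290039, 124.7728042602539), 103.0457992553711) (29, 15, 124, 102)
pred px [[491.01260398 261.94980802]
 [523.67372698  85.62543578]]
finger tip right expected [[431.05130211 284.03783698]]
```

servo_tool(series=[0.01,0.002,0,0,0.01,0,0,0,0.009,0,0,0,0,0,-0.004,0,0,0,-0.004,0,0,0,-0.004,0,0,0,0,0])

```text
clock: 8.23
eef_pos: [458.0, -356.2, 119.9]
tcp_rot: [-3.14, 0.002, -0.088]
contact_force: [-0.2, 0.2, -0.8]
opening: 0.998
```

servo_tool(series=[0,0,-0.002,0,0,0,-0.002,0,0,0,-0.002,0,0,0,0,0])

```text
clock: 8.57
eef_pos: [458.6, -356.7, 114.9]
tcp_rot: [-3.141, 0.0, -0.088]
contact_force: [-0.4, -0.1, 0.8]
opening: 1.004
```

servo_tool(series=[0,0,-0.002,0,0,0,-0.002,0,0,0,0,0])

```text
clock: 8.82
eef_pos: [459.1, -357.0, 111.3]
tcp_rot: [3.141, -0.001, -0.088]
contact_force: [0.0, -1.5, 2.4]
opening: 0.999
```

servo_tool(series=[0,0,-0.002,0,0,0,-0.002,0,0,0,0,0])

```text
clock: 9.07
eef_pos: [459.3, -357.1, 107.3]
tcp_rot: [3.141, -0.001, -0.088]
contact_force: [0.0, -1.1, 4.1]
opening: 1.003
```

servo_tool(series=[0,0,-0.002,0,0,0,-0.002,0,0,0,0,0])

```text
clock: 9.32
eef_pos: [459.7, -357.4, 104.8]
tcp_rot: [3.141, -0.002, -0.088]
contact_force: [-3.4, 3.7, 17.0]
opening: 0.997
```

servo_tool(series=[0,0,-0.002,0,0,0,0,0])

```text
clock: 9.48
eef_pos: [459.8, -357.5, 104.2]
tcp_rot: [3.14, -0.002, -0.088]
contact_force: [-8.4, 5.8, 31.3]
opening: 0.998
```

Bottomed out at 31 N. I'll release, retreat and go to the front of blue.

servo_tool(series=[0,0,0.008,0,0,0,0.012,0,0,0,0.012,0,-0.015,0,0,0,-0.015,0,0.01,0,0,0.02,0,0,0,0.03,0,0,0,0.03,0,0])

```text
clock: 10.15
eef_pos: [428.6, -276.5, 143.8]
tcp_rot: [3.141, -0.0, -0.09]
contact_force: [0.9, 0.4, 0.0]
opening: 0.996
```

servo_tool(series=[0.004,0.03,0,0,0.005,0.03,0,0,0.005,0.019,-0.01,0,0,0,0,0,0,0,0,0])

```text
clock: 10.57
eef_pos: [442.9, -197.0, 133.4]
tcp_rot: [-3.142, 0.001, -0.086]
contact_force: [1.5, -0.5, -0.2]
opening: 1.002
```

Run:
```python
from h import *
s=sense();print(s['eef_pos'],s['tcp_rot'],s['contact_force'],s['clock'])
c=calibration('wrist');w=grab_frame('wrist');cv2.imwrite('pics/w4.png',w)
for n,p in(('b',[528.7,-202,130]),('g',[535.8,-122.3,130])):print(n,proj(c,[p]))
si=grab_frame('side');o=np.zeros((560,800,3),np.uint8);o[:400,:640]=w;o[400:560,:300]=cv2.resize(si[130:210,310:460],None,fx=2,fy=2)
cv2.imwrite('pics/m4.png',o)
```

```text
[ 442.90152557 -197.03057699  133.39643452] [-3.1415217e+00  6.3050252e-04 -8.5825912e-02] [ 1.46805102 -0.48297135 -0.15742461] 10.5667
b [[498.39973215 261.5840532 ]]
g [[533.13376224  82.14234503]]
```

View pics/m4.png

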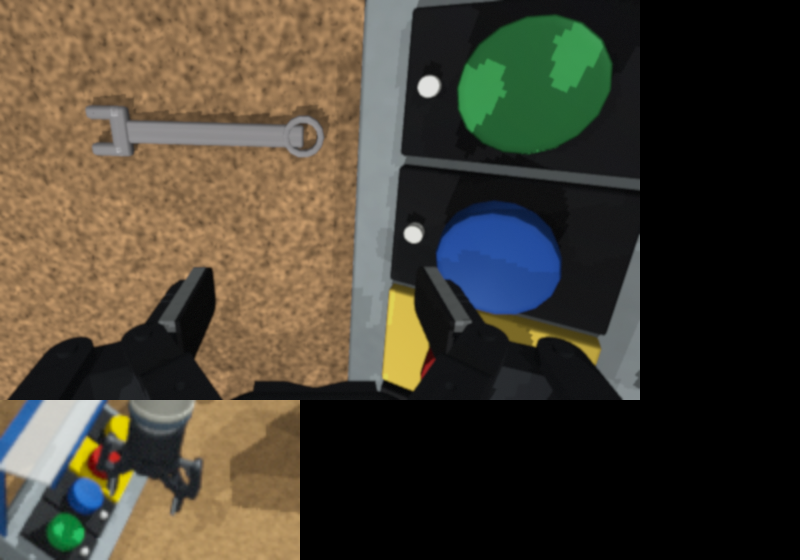

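The blue cap appears at (498,262), exactly where predicted. I'll press it the same way.

servo_tool(series=[0.01,0,0,0,0.01,0,0,0,0.0105,0,0,0,0,0,-0.005,0,0,0,-0.006,0,0,0,-0.004,0,0,0,-0.003,0,0,0,0,0])

```text
clock: 11.33
eef_pos: [472.5, -197.5, 114.3]
tcp_rot: [-3.141, 0.002, -0.088]
contact_force: [-0.0, -0.3, 0.0]
opening: 0.999
```

servo_tool(series=[0,0,-0.002,0,0,0,-0.002,0,0,0,-0.002,0,0,0,-0.002,0,0,0,0,0])

```text
clock: 11.75
eef_pos: [473.9, -198.0, 107.4]
tcp_rot: [3.141, -0.001, -0.088]
contact_force: [1.2, -0.7, 5.4]
opening: 1.001
```

servo_tool(series=[0,0,-0.002,0,0,0,-0.002,0,0,0,0,0])

```text
clock: 12.0
eef_pos: [474.5, -198.2, 104.8]
tcp_rot: [3.141, -0.002, -0.088]
contact_force: [-5.2, 2.6, 19.1]
opening: 1.0
```

servo_tool(series=[0,0,-0.0015,0,0,0,0,0])

```text
clock: 12.17
eef_pos: [474.5, -198.3, 104.2]
tcp_rot: [3.141, -0.003, -0.088]
contact_force: [-7.8, 3.7, 31.7]
opening: 1.003
```

servo_tool(series=[0,0,0.008,0,0,0,0.012,0,0,0,0.012,0,-0.015,0,0,0,-0.015,0,0,0,0.0025,0.027,0,0,0.0025,0.027,0,0,0.002,0.0257,0,0])

```text
clock: 12.83
eef_pos: [449.5, -117.4, 133.6]
tcp_rot: [-3.141, 0.001, -0.09]
contact_force: [0.2, -0.2, -0.4]
opening: 0.997
```

servo_tool(series=[0,0,0,0,0,0,0,0])

```text
clock: 13.0
eef_pos: [449.9, -117.2, 133.6]
tcp_rot: [-3.142, 0.001, -0.086]
contact_force: [-1.0, 0.1, 1.2]
opening: 1.001
```

Run:
```python
from h import *
s=sense();print(s['eef_pos'],s['tcp_rot'],s['contact_force'],s['clock'])
c=calibration('wrist');w=grab_frame('wrist');cv2.imwrite('pics/w5.png',w)
print(proj(c,[[535.8,-122.3,130]]))
o=np.zeros((550,640,3),np.uint8);o[:400]=w;o[400:,:400]=cv2.resize(grab_frame('top')[205:255,330:480],(400,150)[:2]);cv2.imwrite('pics/m5.png',o)
```

```text
[ 449.89768132 -117.18903283  133.55326704] [-3.14158446e+00  1.06556845e-03 -8.58339864e-02] [-1.02429162  0.06511736  1.18663257] 13.0
[[498.34123291 261.68888719]]
```

View pics/m5.png

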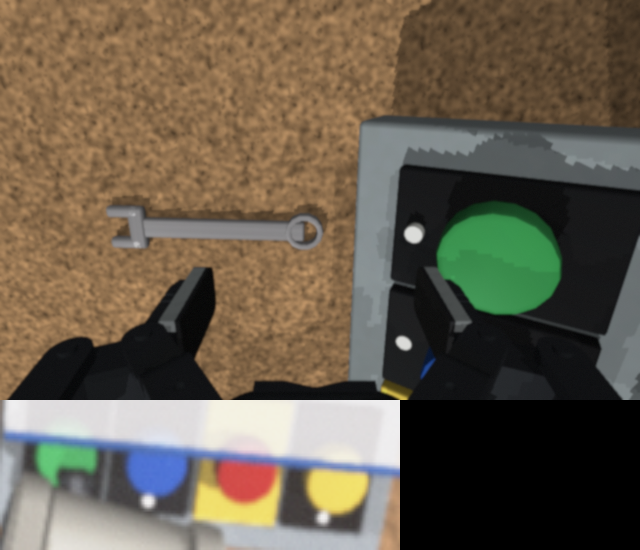

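The green cap is at (498,262), as predicted. The blue pin at (403,343) now looks flush with no side wall, unlike the green pin at (414,233). I'll press green.

servo_tool(series=[0.01,0,0,0,0.01,0,0,0,0.0105,0,0,0,0,0,-0.005,0,0,0,-0.006,0,0,0,-0.004,0,0,0,-0.003,0,0,0,0,0])

```text
clock: 13.77
eef_pos: [479.8, -117.9, 114.7]
tcp_rot: [-3.141, 0.002, -0.088]
contact_force: [-0.6, -0.4, -0.0]
opening: 1.0
```

servo_tool(series=[0,0,-0.002,0,0,0,-0.002,0,0,0,-0.002,0,0,0,-0.002,0,0,0,0,0])

```text
clock: 14.18
eef_pos: [481.4, -118.2, 107.9]
tcp_rot: [3.141, -0.001, -0.088]
contact_force: [1.1, -0.2, 3.6]
opening: 1.0
```

servo_tool(series=[0,0,-0.002,0,0,0,-0.002,0,0,0,-0.0015,0,0,0,0,0])

```text
clock: 14.52
eef_pos: [482.1, -118.4, 104.4]
tcp_rot: [3.141, -0.003, -0.088]
contact_force: [-8.7, 2.1, 29.2]
opening: 0.998
```

servo_tool(series=[0,0,0.008,0,0,0,0.012,0,0,0,0.012,0,-0.015,0,0,0,-0.025,0,0,0,-0.025,0,0.01,0,-0.025,0,0.02,0,0,-0.03,0.03,0])

```text
clock: 15.18
eef_pos: [382.9, -143.3, 190.9]
tcp_rot: [-3.137, 0.012, -0.086]
contact_force: [0.4, 0.5, -1.5]
opening: 1.0
```

servo_tool(series=[0,-0.03,0.02,0,0,-0.03,0.02,0,0,-0.03,0,0,0,0,0,0,0,0,0,0])

```text
clock: 15.6
eef_pos: [390.3, -238.5, 233.6]
tcp_rot: [-3.141, 0.001, -0.091]
contact_force: [-0.8, 0.5, 0.3]
opening: 0.999
```

Run:
```python
from h import *
s=sense();print(s['eef_pos'],s['contact_force'],abs(s['qvel']).max(),s['clock'])
w=grab_frame('wrist');t=grab_frame('top');si=grab_frame('side')
o=np.zeros((600,800,3),np.uint8)
o[:300,:480]=cv2.resize(w,(480,300));o[300:600,:600]=cv2.resize(t[180:280,60:260],(600,300));o[:300,480:800]=cv2.resize(si[130:224,310:410],(320,300))
cv2.imwrite('pics/m6.png',o);cv2.imwrite('pics/w6.png',w)
```

```text
[ 390.31066455 -238.48534362  233.59148107] [-0.81484597  0.54218492  0.25431683] 0.038444733938969564 15.6
```

View pics/m6.png

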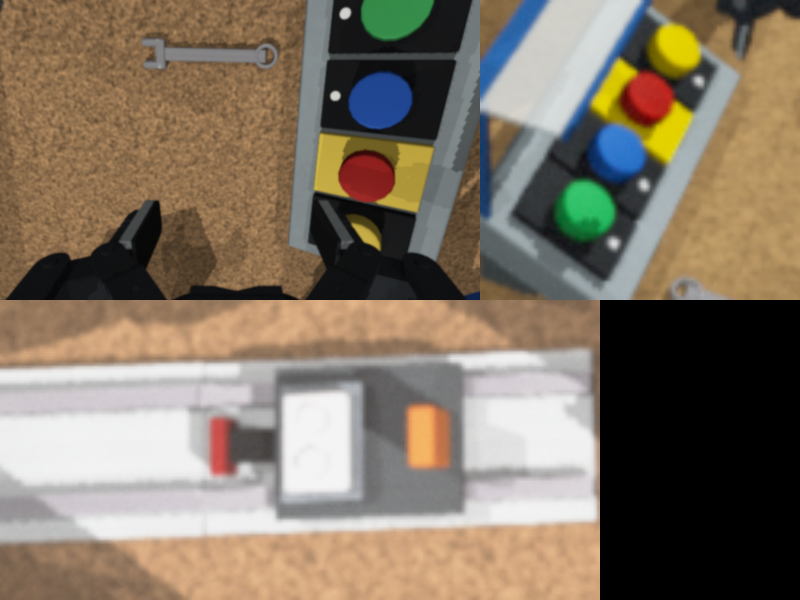

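The shuttle bumper is on the stop, all caps are up, the pins look down and the arm is clear. I'm handing in.

```bash
python3 -c "
from rig import *
print(sign_off())"
```

```text
the job is handed in; nothing more can be done
None
```

The job is handed in at about 15.7 s. The shuttle was slid home, and yellow, blue and green were then pressed in that order. `sign_off` gave no verdict.

- **Shuttle:** I pushed the orange grip from behind with the closed fingers until the force rose to about 50 N at the end stop. The last top view shows the bumper still against the red stop.
- **Buttons:** The moves allow only yaw, so the advised 20–30 degree tilt wasn't possible. I used the outer finger of the wide-open gripper, with the body kept in front of the visor. Each button bottomed out at 29–32 N after about 9 mm of vertical travel, and I released each before going to the next.
- **Final checks:** The last pictures show all four caps up and the spanner apparently where it was. The arm was clear, with contact force about 1 N, which is sensor noise. The red stop was never approached. The bin and carton were not in the last pictures, but no move came near them.
- **Less certain:** I judged the pins from pictures and the press forces only. The blue pin clearly looked flush; yellow and green were less clear in the images. The cap positions from the fixed cameras were 4–6 mm off in y from the wrist view, and I corrected for about 4 mm before pressing.

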